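Change the framed menu cards between courses

ROBOT

A 6-joint arm with a two-finger parallel gripper is mounted at the origin on the work surface. World frame = base frame: x ahead of the robot, y to its left, z up, the work surface at z = 0. Lengths are in m, angles in rad, forces in N, time in s.
With the tool pointing down it reaches from about 0.25 to 0.775 m from the base axis. Payload 4 kg.
Tool frame: the origin (TCP) lies midway between the tips of the shut fingers; the grasp point (between the pads) lies 19 mm behind it; z points along the fingers, y is the direction in which the jaws open and shut (so a half turn about z gives the same grasp; the last joint's range is limited). The gripper opens to 94 mm and grips with 3 to 60 N. Pads are 16 mm wide; open, the fingers measure 119 mm over their backs; the gripper's body (75 mm by 177 mm) begins 78 mm behind the grasp point.
Start: joints at [1.145, 0.087, 1.371, -0, 1.684, -0.103], TCP at [0.174, 0.522, 0.206] pointing down, gripper open.
Joint ranges: [-3.1, 3.1], [-0.76, 2.03], [0.27, 2.55], [-1.08, 4.22], [0.17, 2.65], [-2.57, 2.57]. Speed limits (rad/s): [2.79, 2.79, 3.14, 3.14, 3.14, 3.14].

INTERFACE

Orientations are given as [roll, pitch, yaw] about the fixed x, y, z axes, in that order (R = Rz(yaw) Ry(pitch) Rx(roll)).
In Python, from bench import get_obs, snapshot, ticket gives the robot as it stands.
- The arm moves only by the shell command python3 -m creep 'ROWS' [OPENING]. ROWS is JSON, a list that holds one entry, the list of rows, each a list of 4 numbers: the shift along the tool's x, y, z in mm, then the turn about the tool's z in degrees. A call has 1 to 8 rows; each row shifts and turns the commanded pose from where the row before left it, along the tool's axes as they then stand; what a row does not reach is not made up. A row lasts 1/8 s, in which the tool goes at most 62.5 mm and 10.7 degrees, less where a joint would pass 70% of its speed; a pose out of reach is approached as far as the arm can. A call with a gripper value outside its range is refused whole. OPENING is the opening, from 0 (shut) to 1 (fully open), set as the call begins (- or left out, the last holds). The fingers move at their own pace and stop on an object; the grip force is fixed at half the most. Time passes only in rows, so rows that do not move let the fingers close. It gives the time, the measured TCP pose, the force and the opening at its end, in the units of the state.
- get_obs(): the state, without advancing time (a new reading comes with each control period).
- snapshot(name): name is "scene" or "side" or "wrist"; returns a dict with "color" (480x640x3 uint8, red, green, blue), "depth" (480x640 float32, m along the optical axis (not along the pixel's ray), 0 where there is no reading), "fx", "fy", "cx", "cy" (pixels), "distortion" ([k1, k2, p1, p2, k3] as OpenCV has them; the pictures are not rectified), "extrinsics" (4x4, takes a point from world to camera coordinates). Camera axes: x right, y down, z forward; pixel columns grow to the right and rows downward; lengths in m; the calibration is good to about 2 mm. A picture is of the moment at which its call begins.
- ticket.close_job(): hands the job in, once; it reports no verdict.
The state is a dict: "time": time; "joint_positions": joint angles; "qvel": joint speeds; "joint_torque": joint torques, N m; "tool_pos": TCP position; "ee_rot": TCP orientation; "wrist_force": force on the tool from outside, world axes, zero at the start; "wrist_torque": the same for the moment, N m; "width": finger opening in m.
Only numpy, scipy, OpenCV 4.12 (cv2) and the standard library are available. Lean on these libraries where they do the work, as an engineer would, in place of code of your own. Each camera call takes 0.05 s, during which the arm holds its last target. There are 200 camera calls.

TASK

The first course is over. First put both blue-framed menu cards that stand on the sloped stand away in the wooden case, one to a slot and pushed fully home. Then set every brass-framed card from the table on the sloped stand, side by side with their long sides running up the slope, each lying flat on it and resting square against the bottom lip; leave the candlestick, vase and teacup where they are.

Things in the scene. Friction and masses are not known exactly. Their poses are not given: they have to be found in the camera images.
- stand: fixed dark wood display stand, 340 mm wide (its y), 90 mm high; origin on the table under its middle, x level, from the high back edge (robot side) towards the lip
- stand_face: the stand's face, sloping 36 deg, lip away from the robot. Origin: corner of face and bottom lip at mid width (55 mm beyond, 22 mm above the stand's origin); x up the slope (face 115 mm), y along the lip (both reach +-170 mm), z out of the face. Brass lip: 12 mm high, 12 thick. A card flat against the lip has its centre at x 60, z 6 mm. Released cards slide down to the lip
- case: fixed wooden case 85 (x) x 199 (y) x 55 mm high, origin at table height; two level slots open at its -x face (mouth at x -12.5 mm), centred at y +55 and -55; each 65 mm wide, 17 high (floor 30 mm above the table), 75 deep to a stop. A card home lies lengthwise, centre at x 2.5 mm, 45 mm standing out of the mouth (7 mm short still counts)
- old1: blue-framed menu card (white with blue dots) of the finished course, 120 x 60 x 12 mm, 130 g (a third lighter or heavier), rigid, both faces alike; origin at its very centre, x along the 120, y along the 60, z through the 12 mm thickness. At the start on the stand, its 120 mm up the slope, 60 mm or more free between the two; both are always present
- old2: blue-framed menu card (white with blue dots) of the finished course, 120 x 60 x 12 mm, 130 g (a third lighter or heavier), rigid, both faces alike; origin at its very centre, x along the 120, y along the 60, z through the 12 mm thickness. At the start on the stand, its 120 mm up the slope, 60 mm or more free between the two; both are always present
- new1: brass-framed menu card (white with pink dots) for the next course, 120 x 60 x 12 mm, 130 g (a third lighter or heavier), rigid, both faces alike; origin at its very centre, x along the 120, y along the 60, z through the 12 mm thickness. At the start flat on the table (centre 6 mm up) between robot and stand, its long side roughly along y; two or three are present
- new2: brass-framed menu card (white with pink dots) for the next course, 120 x 60 x 12 mm, 130 g (a third lighter or heavier), rigid, both faces alike; origin at its very centre, x along the 120, y along the 60, z through the 12 mm thickness. At the start flat on the table (centre 6 mm up) between robot and stand, its long side roughly along y; two or three are present
- new3: brass-framed menu card (white with pink dots) for the next course, 120 x 60 x 12 mm, 130 g (a third lighter or heavier), rigid, both faces alike; origin at its very centre, x along the 120, y along the 60, z through the 12 mm thickness. At the start flat on the table (centre 6 mm up) between robot and stand, its long side roughly along y; two or three are present
- candlestick: bystander: brass candlestick with ivory candle, 192 mm tall, foot 72 mm across, origin under its foot
- vase: bystander: blue vase of flowers, 64 mm across, about 150 mm tall, origin under its foot
- teacup: bystander: white cup with a handle, 80 mm across, 65 mm tall, origin under its foot
There are look-alikes about, which are no part of the job. What is shaped like the old2 but purple is not meant.

How it is judged:
By the outcome, as a careful person would: the job done as asked, in the order asked, and still so for the second after the job is handed in, with the robot touching nothing.
Of new1, new2, new3 only 2 to 3 are there at a start; the rules pass over those that are not, and their reading is None.
At some moment in a run one of new1, new2, new3 may be knocked a few centimetres aside while the robot is not near it.
Once in a run the grip may slacken for a moment while it holds something.
It also fails if it takes over 210 s, if anything falls off the work surface, if the arm or the gripper's body presses on something with over 40 N, if the wrist force passes 120 N, or if a joint passes its speed limit or range.

## Working session

There is one attempt and no reset: what is moved stays moved. The work goes in short steps, Python scripts to look and compute and a shell command to move; the robot and the scene stay as the last step left them, time stands still between calls to the robot, and variables do not carry over. Pictures are saved under pics/ and viewed, on a budget of 14 in all, crops included, one or two more only if the job needs it, and the job is handed in when it is done.

```bash
ls; mkdir -p pics; python3 - <<'E'
from bench import get_obs, snapshot
import cv2, numpy as np
print(get_obs())
for n in ["scene","side"]:
    s=snapshot(n); cv2.imwrite(f"pics/{n}0.png",s["color"][:,:,::-1]); np.savez(f"pics/{n}0.npz",**s)
    print(n,s["fx"],s["cx"],s["distortion"],np.round(s["extrinsics"],3).tolist())
E
```

```text
pics
{'time': 0.0, 'joint_positions': array([ 1.14495162e+00,  8.79362265e-02,  1.37221699e+00, -1.93421090e-05,
        1.68357894e+00, -1.03090633e-01]), 'qvel': array([ 0.00188909,  0.0015765 , -0.00035423, -0.00049134, -0.00053219,
       -0.00038065]), 'joint_torque': array([-3.00606371e-04, -3.40171123e+01, -3.02434945e+01,  7.17259292e-02,
        3.27352574e-02, -1.44797241e-04]), 'tool_pos': array([0.17423355, 0.52111146, 0.20433333]), 'ee_rot': array([-3.13946253e+00, -2.01050588e-04,  2.81883621e+00]), 'wrist_force': array([ 0.10019165, -0.28844736, -1.19901469]), 'wrist_torque': array([0.08115508, 0.00951055, 0.03552771]), 'width': 0.09397956045121002}
scene 439.5150658369219 318.1511126476138 [-0.01492245  0.          0.          0.          0.        ] [[0.68, 0.733, -0.016, -0.395], [0.6, -0.568, -0.564, -0.299], [-0.422, 0.373, -0.826, 1.357], [0.0, 0.0, 0.0, 1.0]]
side 479.85638453908814 321.37747430263573 [-0.07158899  0.          0.          0.          0.        ] [[-0.999, -0.051, -0.012, 0.563], [-0.021, 0.602, -0.798, 0.079], [0.048, -0.797, -0.602, 1.14], [0.0, 0.0, 0.0, 1.0]]
```

View pics/scene0.png

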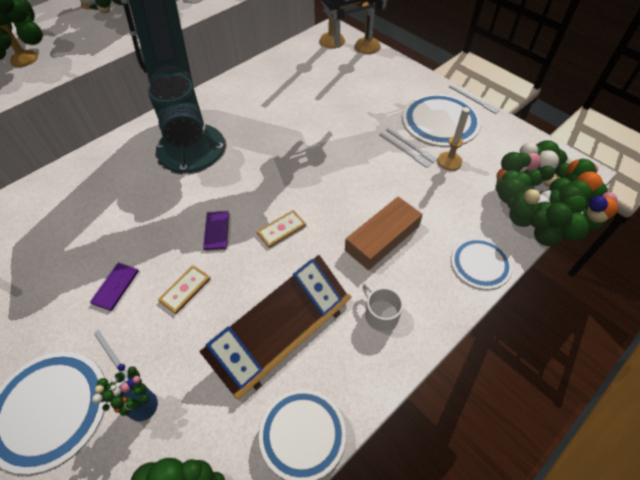

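View pics/side0.png

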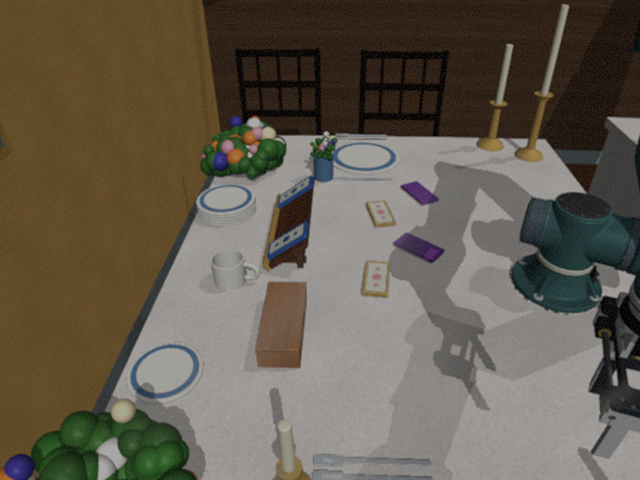

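Both views agree. In the scene view the blue cards are at (234,357) and (319,285) on the stand, and the brass cards at (184,288) and (281,228) on the table. There are two purple look-alikes at (216,230) and (115,286). The case is at (384,232), the cup at (383,308), the vase at (137,400), and a candlestick at (450,150). I see only two brass cards.

```bash
cat > h.py <<'E'
import numpy as np, cv2
from bench import get_obs, snapshot
from scipy.spatial.transform import Rotation as R
def cloud(s):
    K=np.array([[s["fx"],0,s["cx"]],[0,s["fy"],s["cy"]],[0,0,1.]])
    v,u=np.mgrid[0:480,0:640]
    p=cv2.undistortPoints(np.stack([u,v],-1).reshape(-1,1,2).astype(float),K,np.array(s["distortion"],float)).reshape(480,640,2)
    d=s["depth"]; P=np.dstack([p*d[...,None],d]); E=np.array(s["extrinsics"])
    W=(P-E[:3,3])@E[:3,:3]; W[d==0]=np.nan
    return W
def hsv(s): return cv2.cvtColor(s["color"],cv2.COLOR_RGB2HSV)
def rect(xy):
    c,(w,h),a=cv2.minAreaRect((xy*1000).astype(np.float32))
    if w<h: w,h,a=h,w,a+90
    return np.round(c,1),round(w,1),round(h,1),round((a+90)%180-90,1)
def blob(m,seed):
    n,l=cv2.connectedComponents(m.astype(np.uint8)); return l==l[seed[1],seed[0]]
E
python3 - <<'E'
from h import *
for n,seeds in [("scene",dict(caseT=(384,225),new_a=(184,288),new_b=(281,228),pur1=(216,230),pur2=(115,286),oldL=(234,357),oldR=(319,285),cup=(370,308))),("side",dict(caseT=(285,305),new_a=(380,213),new_b=(376,279),oldL=(296,190),oldR=(290,240)))]:
    s=dict(np.load(f"pics/{n}0.npz")); W=cloud(s); H=hsv(s).astype(int)
    for k,(u,v) in seeds.items():
        p=W[v,u]; print(n,k,np.round(p,3),H[v,u])
        d=np.linalg.norm(W[...,:2]-p[:2],axis=-1)
        if k=="caseT": m=(abs(W[...,2]-.055)<.006)&(d<.14)
        elif "new" in k or "pur" in k: m=(abs(W[...,2]-.012)<.005)&(d<.09)
        else: continue
        m=blob(m,(u,v)); print("   ",rect(W[m][:,:2]),np.round(np.median(W[m][:,2]),4),m.sum())
    # stand: points above .02 around
    m=(W[...,2]>.018)&(W[...,2]<.115); 
    a=blob(m,seeds["oldL"]); print("stand",rect(W[a][:,:2]),a.sum())
    b=a&(H[...,0]>95)&(H[...,0]<125)&(H[...,1]>120)
    nn,l,st,c=cv2.connectedComponentsWithStats(b.astype(np.uint8))
    for i in range(1,nn):
        if st[i,4]>60:
            q=W[l==i]; print("  blue",st[i],np.round(np.nanmean(q,0),4),rect(q[:,:2]),np.round([q[:,2].min(),q[:,2].max()],3))
E
```

```text
scene caseT [0.636 0.178 0.053] [ 12 145 144]
    (array([639.2, 176.1]), 201.6, 86.7, -89.8) 0.0536 2169
scene new_a [ 0.413 -0.288  0.011] [176 107 212]
    (array([ 412.4, -288.2]), 120.2, 63.3, -78.3) 0.01 1038
scene new_b [ 0.437 -0.     0.011] [176 103 207]
    (array([435. ,   1.5]), 121.1, 63.1, 83.3) 0.0102 799
scene pur1 [ 0.324 -0.13   0.012] [138 152  79]
    (array([ 319.7, -127.6]), 123.8, 61.2, -38.3) 0.0102 804
scene pur2 [ 0.291 -0.409  0.01 ] [139 172 123]
    (array([ 285.3, -410.9]), 119.3, 64.4, -62.7) 0.0104 1016
scene oldL [ 0.659 -0.308  0.067] [110 178 103]
scene oldR [ 0.655 -0.065  0.068] [111 146 108]
scene cup [0.757 0.004 0.004] [ 15  12 168]
stand (array([ 659.4, -184.5]), 340.4, 116.0, -89.6) 8988
  blue [294 260  31  55 118] [ 0.6467 -0.0912  0.0732] (array([645.4, -89.8]), 105.0, 51.2, -30.2) [0.032 0.103]
  blue [207 327  55  61 361] [ 0.655  -0.3104  0.069 ] (array([ 658.6, -306.9]), 96.7, 60.9, 1.1) [0.027 0.104]
side caseT [0.632 0.157 0.057] [ 12  99 118]
    (array([635.2, 179.1]), 203.1, 85.2, -89.6) 0.0571 2908
side new_a [ 0.409 -0.283  0.011] [177  62 149]
    (array([ 408.5, -286.1]), 127.5, 63.2, -76.8) 0.0143 492
side new_b [0.433 0.015 0.015] [  1  41 148]
    (array([431.1,   3.6]), 123.5, 60.2, 84.1) 0.014 831
side oldL [ 0.65  -0.295  0.076] [ 96  12 104]
side oldR [ 0.641 -0.048  0.079] [ 39  15 117]
stand (array([ 656. , -182.9]), 346.6, 115.5, -89.2) 3069
  blue [278 177  35  31 180] [ 0.6456 -0.2816  0.0708] (array([ 644.1, -281.2]), 108.2, 48.0, 27.5) [0.029 0.107]
  blue [268 221  40  38 252] [ 0.6397 -0.0454  0.0734] (array([650., -64.]), 98.6, 60.7, 4.2) [0.029 0.106]
```

```bash
python3 -m creep '[[[0,0,-40,-9.2],[0,0,-40,-9.2],[0,0,-20,0],[-27,-43,0,0],[-27,-43,0,0],[-27,-43,0,0],[-27,-43,0,0],[-27,-43,0,0]]]' 1; python3 -m creep '[[[-27,-43,0,0],[-27,-43,0,0],[-27,-43,0,0],[-27,-43,0,0],[-27,-43,0,0],[-27,-43,0,0],[-27,-43,0,0],[0,0,0,0]]]'; python3 - <<'E'
from h import *
s=snapshot("wrist"); cv2.imwrite("pics/w1.png",s["color"][:,:,::-1]); np.savez("pics/w1.npz",**s)
E=s["extrinsics"];print(np.round(E,3), -E[:3,:3].T@E[:3,3]); print(get_obs()["ee_rot"],s["fx"],s["distortion"])
E
```

```text
time: 1.1
tool_pos: [0.3096, 0.3048, 0.305]
ee_rot: [-3.141, -0.0, 3.14]
wrist_force: [1.3, 0.1, 0.2]
width: 0.0937
time: 2.1
tool_pos: [0.4984, 0.0024, 0.3036]
ee_rot: [-3.142, -0.003, 3.135]
wrist_force: [0.2, 1.3, 0.4]
width: 0.094
[[ 0.007  1.     0.    -0.007]
 [ 0.972 -0.007  0.236 -0.531]
 [ 0.236 -0.002 -0.972  0.367]
 [ 0.     0.     0.     1.   ]] [0.42989828 0.00404023 0.48164731]
[ 3.14082096e+00 -2.76453750e-03  3.13721601e+00] 416.39543531195307 [-0.06893157  0.          0.          0.          0.        ]
```

View pics/w1.png

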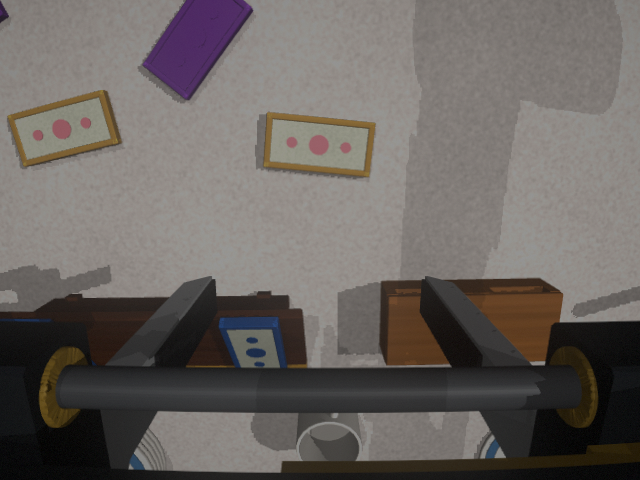

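The wrist view shows new_b at (318,145) and new_a at (63,128), both brass with pink dots, and a purple look-alike at (196,45). The blue card oldR is at (254,343). The case mouths are on the near (-x) face, at (420,290) and (510,290).

```bash
python3 - <<'E'
from h import *
s=dict(np.load("pics/w1.npz")); W=cloud(s)
for k,(u,v) in dict(new_b=(318,145),new_a=(63,128)).items():
    p=W[v,u]; m=blob((abs(W[...,2]-p[2])<.006)&(np.linalg.norm(W[...,:2]-p[:2],axis=-1)<.09),(u,v)); print(k,p.round(4),rect(W[m][:,:2]))
print("table z",np.nanmedian(W[200:240,150:400,2]))
m=(abs(W[...,2]-.055)<.006)&(W[...,1]>.03)&(W[...,0]<.75); m[:270]=0; m=blob(m,(500,340)); q=W[m]; print("case",q.min(0).round(4),q.max(0).round(4),np.median(q[:,2]))
# stand back edge / right end
for v in (330,345): print("oldR",[ (u,W[v,u].round(4).tolist()) for u in (215,222,226,250,280,284,288,300,304,308)])
for u in (254,): print([ (v,W[v,u].round(4).tolist()) for v in range(294,366,6)])
E
```

```text
new_b [0.4332 0.0039 0.0097] (array([432.3,   4.2]), 119.7, 60.6, 84.4)
new_a [ 0.4094 -0.2829  0.0109] (array([ 410. , -285.6]), 121.8, 60.7, -79.1)
table z -0.0014967466130619573
case [nan nan nan] [nan nan nan] nan
oldR [(215, [0.6236, -0.1072, 0.0754]), (222, [0.6135, -0.0943, 0.0965]), (226, [0.6138, -0.0904, 0.0959]), (250, [0.6141, -0.0661, 0.0953]), (280, [0.6212, -0.0372, 0.0806]), (284, [0.6248, -0.0337, 0.073]), (288, [0.6251, -0.0295, 0.0724]), (300, [0.6251, -0.0166, 0.0727]), (304, [0.6317, -0.0129, 0.059]), (308, [0.6604, -0.0103, -0.0013])]
oldR [(215, [0.6532, -0.1149, 0.0523]), (222, [0.6529, -0.1067, 0.0529]), (226, [0.6411, -0.0965, 0.0756]), (250, [0.6412, -0.0706, 0.0754]), (280, [0.6406, -0.0382, 0.0767]), (284, [0.6536, -0.0362, 0.0517]), (288, [0.6545, -0.0318, 0.05]), (300, [0.6531, -0.018, 0.0529]), (304, [0.6541, -0.0135, 0.051]), (308, [0.6811, -0.0106, -0.0009])]
[(294, [0.6118, -0.0763, -0.0014]), (300, [0.6119, -0.0733, 0.0185]), (306, [0.6123, -0.0707, 0.0362]), (312, [0.6001, -0.0633, 0.0821]), (318, [0.6018, -0.0617, 0.0934]), (324, [0.6065, -0.0613, 0.0975]), (330, [0.6151, -0.0624, 0.0933]), (336, [0.6248, -0.0638, 0.0871]), (342, [0.6347, -0.0651, 0.0811]), (348, [0.6471, -0.0672, 0.071]), (354, [0.6576, -0.0686, 0.065]), (360, [0.6725, -0.0713, 0.0518])]
```

```bash
python3 -m creep '[[[-37,-17,30,0],[-37,-17,30,0],[-37,-17,30,0],[-36,-17,30,0],[0,0,40,0],[0,0,0,0]]]'; python3 -c "
from h import *
s=snapshot('wrist'); cv2.imwrite('pics/w2.png',s['color'][:,:,::-1]); np.savez('pics/w2.npz',**s)"
```

```text
time: 2.9
tool_pos: [0.6417, -0.0612, 0.1406]
ee_rot: [3.139, -0.01, 3.142]
wrist_force: [-0.0, -0.0, 0.9]
width: 0.094
```

View pics/w2.png

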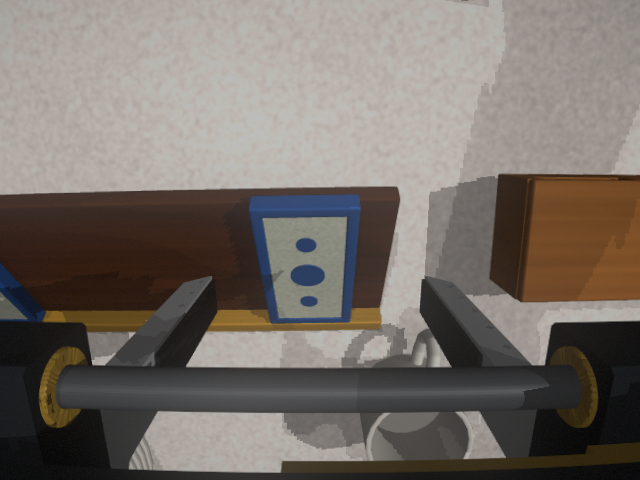

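The blue card oldR is framed between the fingertips at (212,280) and (425,280). Its centre is at (307,275), about 5 mm towards -y.

```bash
python3 -m creep '[[[-2,-5,20,0],[0,0,20,0],[0,0,15,0],[0,0,8,0],[0,0,4,0],[0,0,0,0],[0,0,0,0]]]'
```

```text
time: 3.82
tool_pos: [0.647, -0.0683, 0.0793]
ee_rot: [-3.141, 0.001, 3.14]
wrist_force: [-0.0, -0.6, 0.2]
width: 0.0939
```

```bash
python3 -m creep '[[[0,1,6,0],[0,0,4,0],[0,0,1,0],[0,0,0,0],[0,0,0,0]]]'; python3 -m creep '[[[0,0,0,0],[0,0,0,0],[0,0,0,0],[0,0,0,0],[0,0,0,0],[0,0,0,0]]]' 0.4
```

```text
time: 4.45
tool_pos: [0.6466, -0.0672, 0.0676]
ee_rot: [3.142, 0.0, 3.14]
wrist_force: [-0.7, 0.3, -0.0]
width: 0.0943
time: 5.2
tool_pos: [0.6464, -0.0675, 0.0675]
ee_rot: [-3.141, -0.0, 3.14]
wrist_force: [-0.7, -1.2, 0.6]
width: 0.0595
```

```bash
python3 -m creep '[[[0,0,-5,0],[0,0,-15,0],[0,0,-25,0],[0,0,-30,0],[20,20,-10,0],[25,35,0,0],[25,40,0,0],[25,40,0,0]]]'; python3 -m creep '[[[25,40,0,0],[25,40,0,0],[0,40,0,0],[0,40,0,0],[0,10,0,0],[0,0,0,0]]]'; python3 -c "
from h import *
s=snapshot('side'); cv2.imwrite('pics/s2.png',s['color'][:,:,::-1][120:,100:640])
s=snapshot('wrist'); np.savez('pics/w3.npz',**s); print(get_obs())"
```

```text
time: 6.2
tool_pos: [0.5512, 0.0693, 0.1538]
ee_rot: [3.141, 0.002, 3.14]
wrist_force: [-0.3, 0.6, -1.2]
width: 0.0593
time: 6.95
tool_pos: [0.5021, 0.2382, 0.153]
ee_rot: [-3.141, 0.001, 3.141]
wrist_force: [-0.3, -0.4, -1.7]
width: 0.0593
{'time': 7.05, 'joint_positions': array([ 3.39318585e-01,  1.15158812e-01,  1.44466451e+00, -6.38579376e-04,
        1.58165637e+00, -1.22888829e+00]), 'qvel': array([-0.01171094, -0.00175932,  0.00771964,  0.00176878, -0.00144373,
        0.00161857]), 'joint_torque': array([ 4.88625336e-01, -3.54530311e+01, -3.05804229e+01,  4.52124502e-02,
        6.27704524e-02, -8.93313063e-04]), 'tool_pos': array([0.5022391 , 0.23706047, 0.15278141]), 'ee_rot': array([-3.14102895e+00,  3.20526368e-04,  3.13899632e+00]), 'wrist_force': array([ 0.11713714, -0.67721643, -1.39677895]), 'wrist_torque': array([0.07766953, 0.03180487, 0.03714331]), 'width': 0.059528214069676406}
```

View pics/s2.png

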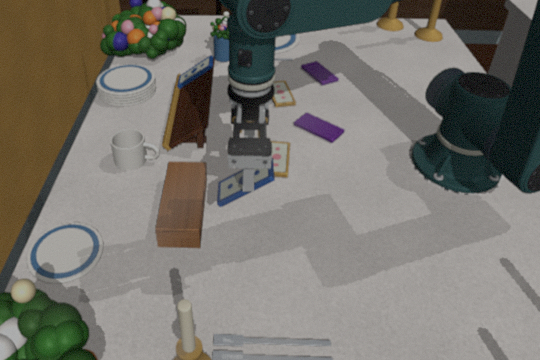

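The card is held at (245,182) in the crop, still tilted with its low end towards the case. I'll lower it and let it pivot flat on the table.

```bash
python3 -m creep '[[[0,0,30,0],[0,0,30,0],[0,0,25,0],[0,0,12,0],[0,0,5,0],[0,0,5,0],[0,0,5,0],[0,0,5,0]]]';  python3 -m creep '[[[0,0,5,0],[0,0,5,0],[0,0,5,0],[0,0,4,0],[0,0,0,0]]]'
```

```text
time: 8.05
tool_pos: [0.5023, 0.2388, 0.0374]
ee_rot: [3.14, 0.001, 3.14]
wrist_force: [-4.0, 0.3, 5.0]
width: 0.0595
time: 8.68
tool_pos: [0.502, 0.2381, 0.0159]
ee_rot: [-3.142, -0.0, 3.14]
wrist_force: [-1.3, 0.3, 2.3]
width: 0.0594
```

```bash
python3 -m creep '[[[0,0,4,0],[0,0,3,0],[0,0,0,0],[0,0,0,0]]]'; python3 -m creep '[[[0,0,0,0],[0,0,0,0],[0,0,0,0],[0,0,0,0],[0,0,-40,0],[0,0,-40,0],[0,0,0,0]]]' 1; python3 - <<'E'
from h import *
s=snapshot("wrist"); cv2.imwrite("pics/w4.png",s["color"][:,:,::-1]); np.savez("pics/w4.npz",**s)
W=cloud(s); 
m=(W[...,2]>.004)&(W[...,2]<.03)&(W[...,0]<.59)&(W[...,1]>.12); m[330:]=0
n,l,st,c=cv2.connectedComponentsWithStats(m.astype(np.uint8))
for i in range(1,n):
    if st[i,4]>500: q=W[l==i]; print(st[i],rect(q[:,:2]),np.percentile(q[:,2],[2,50,98]).round(4))
E
```

```text
time: 9.18
tool_pos: [0.502, 0.238, 0.0094]
ee_rot: [-3.142, -0.0, 3.14]
wrist_force: [-0.3, 0.6, 1.0]
width: 0.0597
time: 10.05
tool_pos: [0.5048, 0.2391, 0.0938]
ee_rot: [3.139, 0.008, 3.14]
wrist_force: [-0.2, 0.4, -0.4]
width: 0.094
[  268   161    96   169 15424] (array([505.8, 239.4]), 114.2, 60.3, 0.0) [0.0083 0.0098 0.0115]
```

View pics/w4.png

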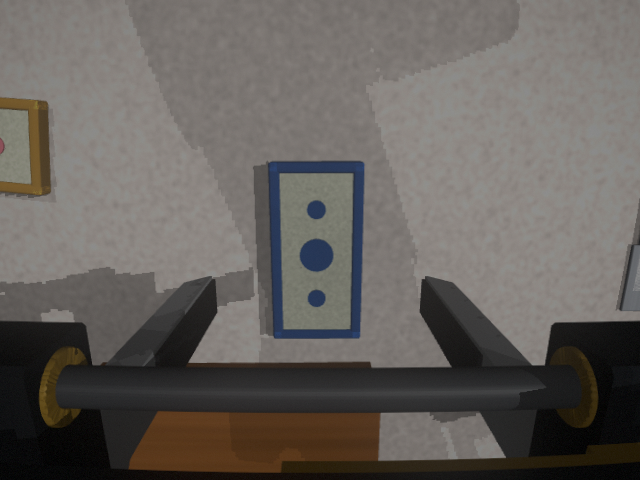

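The card lies flat at (316,250), straight along x. Next I'll measure the case and slots from the wrist pictures already taken.

```bash
python3 - <<'E'
from h import *
for f in ("w1","w3","w4"):
    s=dict(np.load(f"pics/{f}.npz")); W=cloud(s)
    m=(abs(W[...,2]-.0535)<.004)&(W[...,1]>.03)&(W[...,1]<.33)&(W[...,0]<.70)&(W[...,0]>.57)
    H=hsv(s); m&=(H[...,0]<20)&(H[...,1]>90)
    q=W[m]; print(f,m.sum(),np.percentile(q,[.5,99.5],axis=0).round(4).tolist())
s=dict(np.load("pics/w1.npz")); W=cloud(s); c=s["color"].astype(int)
for v in (286,289,292,295): print(v,"".join("%d "%x for x in c[v,380:566:2].sum(-1)//3))
cr=s["color"][265:375,370:580,::-1]; cv2.imwrite("pics/crop1.png",cv2.resize(cr,None,fx=3.5,fy=3.5,interpolation=cv2.INTER_CUBIC))
E
```

```text
w1 6988 [[0.5937, 0.0796, 0.0502], [0.6778, 0.276, 0.0557]]
w3 7331 [[0.594, 0.1456, 0.0512], [0.6779, 0.2776, 0.0551]]
w4 12957 [[0.5967, 0.1208, 0.0521], [0.642, 0.277, 0.0551]]
286 88 45 50 51 52 51 51 49 50 47 46 46 45 45 45 44 43 45 44 43 45 32 30 30 31 40 48 63 63 62 62 62 64 64 62 63 57 62 57 43 39 40 41 40 40 39 40 40 41 40 40 40 40 41 42 43 47 46 48 47 47 48 47 47 46 47 52 52 53 52 51 51 52 54 55 59 56 58 58 60 47 53 42 42 40 42 66 126 142 144 140 140 141 
289 79 45 45 52 49 51 49 50 70 65 63 63 62 64 63 63 62 62 61 62 62 31 31 31 30 31 36 49 62 61 62 63 61 61 61 62 62 60 63 61 47 38 39 39 41 40 40 41 40 39 41 39 44 42 42 48 66 68 68 69 66 67 68 69 67 69 69 68 67 68 67 68 66 68 68 61 59 52 49 52 48 41 34 33 41 40 40 40 47 103 140 137 142 
292 81 43 43 48 51 50 50 48 56 67 63 51 64 64 63 65 50 49 48 62 64 30 30 28 28 30 29 29 47 56 61 61 61 62 62 61 62 61 62 60 61 60 42 44 46 43 45 43 44 42 44 45 48 51 52 47 45 46 48 47 47 48 49 49 48 47 47 48 46 46 48 45 47 45 45 46 45 44 43 44 44 41 42 42 42 45 45 44 42 42 43 135 137 
295 77 44 43 48 51 47 47 48 50 47 45 45 45 44 46 45 44 43 44 43 40 29 32 30 28 29 27 31 29 47 56 61 61 61 62 61 61 60 60 60 62 62 60 56 51 48 53 50 52 53 53 53 54 63 61 62 62 63 64 64 65 65 65 66 64 66 66 66 68 68 65 66 65 67 67 67 67 66 66 68 68 67 68 68 68 70 68 67 66 67 66 66 140
```

View pics/crop1.png

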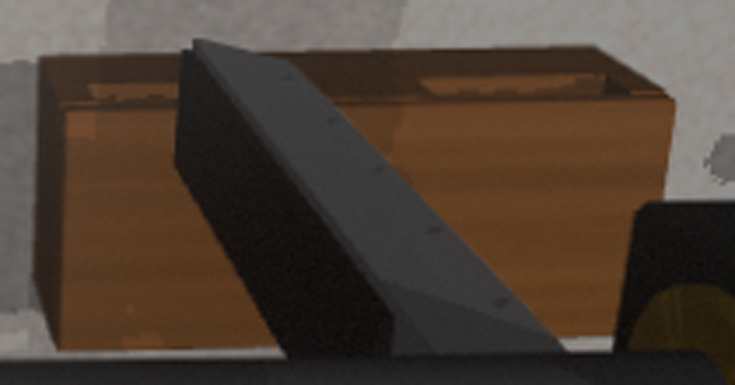

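The case centre is at y≈0.178, so the slots are at y≈0.233 and 0.123, and the mouth is at x≈0.594. I'll regrip the card near its robot-side end.

```bash
python3 -m creep '[[[13,0,0,0],[10,0,20,0],[0,0,30,0],[0,0,20,0],[0,0,12,0],[0,0,3,0],[0,0,0,0],[0,0,0,0]]]'
```

```text
time: 11.1
tool_pos: [0.4797, 0.2384, 0.0055]
ee_rot: [3.141, 0.002, 3.14]
wrist_force: [0.3, -0.6, -0.2]
width: 0.0938
```

```bash
python3 -m creep '[[[0,0,2,0],[0,0,0,0],[0,0,0,0]]]'; python3 -m creep '[[[0,0,0,0],[0,0,0,0],[0,0,0,0],[0,0,0,0],[0,-1,-10,0],[0,-2,-15,0],[0,-2,-8,0],[0,0,0,0]]]' 0.4;  python3 - <<'E'
from h import *
s=snapshot("wrist"); np.savez("pics/w5.npz",**s); print(get_obs()["tool_pos"])
W=cloud(s); m=(W[...,2]>.02)&(W[...,2]<.07)&(W[...,0]<.59)&(abs(W[...,1]-.235)<.05); m[335:]=0
n,l,st,c=cv2.connectedComponentsWithStats(m.astype(np.uint8))
for i in range(1,n):
    if st[i,4]>500:
        q=W[l==i]; print(st[i],rect(q[:,:2]),np.polyfit(q[:,0]-.51,q[:,2],1))
E
```

```text
time: 11.48
tool_pos: [0.4791, 0.2381, 0.0026]
ee_rot: [3.141, 0.0, 3.14]
wrist_force: [0.3, 0.2, -0.8]
width: 0.0941
time: 12.48
tool_pos: [0.4799, 0.2333, 0.037]
ee_rot: [3.141, 0.003, 3.14]
wrist_force: [-0.7, 0.2, -1.7]
width: 0.0596
[0.47936027 0.23314391 0.03617487]
[  207   231   222   104 16627] (array([472.8, 234.4]), 83.7, 46.6, 89.9) [0.04796876 0.04781966]
```

```bash
python3 - <<'E'
from h import *
s=dict(np.load("pics/w5.npz")); W=cloud(s); 
m=(W[...,2]>.025)&(W[...,2]<.07)&(W[...,0]<.59)&(abs(W[...,1]-.234)<.025)
for x in np.arange(.42,.58,.01):
    k=m&(abs(W[...,0]-x)<.003); print(round(x,2),k.sum(),np.median(W[k][:,2]).round(4) if k.sum() else "",end="; ")
E
```

```text
0.42 0 ; 0.43 0 ; 0.44 0 ; 0.45 1523 0.0443; 0.46 1579 0.0441; 0.47 1519 0.0441; 0.48 1468 0.0444; 0.49 1389 0.0441; 0.5 1363 0.0442; 0.51 1011 0.0445; 0.52 0 ; 0.53 0 ; 0.54 1110 0.0442; 0.55 1051 0.044; 0.56 1029 0.044; 0.57 0 ;
```

```bash
python3 -m creep '[[[-15,0,1,0],[-10,0,0,0],[-5,0,0,0],[-5,0,0,0],[-5,0,0,0],[-5,0,0,0],[0,0,0,0]]]'; python3 -m creep '[[[-10,0,0,0],[-10,0,0,0],[-10,0,0,0],[-8,0,0,0],[-4,0,0,0],[0,0,0,0]]]'
```

```text
time: 13.4
tool_pos: [0.5243, 0.2331, 0.0345]
ee_rot: [3.141, 0.0, 3.14]
wrist_force: [0.1, -0.8, -1.6]
width: 0.0593
time: 14.15
tool_pos: [0.5662, 0.2329, 0.0344]
ee_rot: [3.142, -0.0, 3.14]
wrist_force: [-0.7, -0.4, -0.6]
width: 0.0592
```

Entering freely. Now the last part, until force rises.

```bash
python3 -m creep '[[[-6,0,0,0],[-3,0,0,0],[-2,0,0,0],[0,0,0,0]]]'; python3 -m creep '[[[-2,0,0,0],[-2,0,0,0],[0,0,0,0]]]'
```

```text
time: 14.65
tool_pos: [0.5771, 0.2329, 0.0345]
ee_rot: [3.141, -0.0, 3.14]
wrist_force: [1.3, -0.2, -1.6]
width: 0.0596
time: 15.02
tool_pos: [0.5787, 0.2328, 0.0338]
ee_rot: [-3.141, -0.005, 3.14]
wrist_force: [-5.0, -0.5, -0.6]
width: 0.0598
```

```bash
python3 -m creep '[[[0,0,1.5,0],[0,0,0,0],[0,0,0,0],[0,0,0,0],[0,0,-30,0],[10,0,-50,0],[20,-25,-50,0],[0,0,0,0]]]' 1;  python3 - <<'E'
from h import *
s=snapshot("wrist"); np.savez("pics/w6.npz",**s); print(get_obs()["tool_pos"])
W=cloud(s); m=(W[...,2]>.025)&(W[...,2]<.05)&(W[...,0]<.61)&(W[...,0]>.5)&(abs(W[...,1]-.233)<.05); m[335:]=0
q=W[m]; print(np.percentile(q,[1,50,99],axis=0).round(4))
q=W[(abs(W[...,2]-.0535)<.003)&(abs(W[...,1]-.233)<.03)]; print("mouth x",np.percentile(q[:,0],1))
E
```

```text
time: 16.02
tool_pos: [0.5533, 0.2078, 0.1697]
ee_rot: [3.139, 0.012, 3.139]
wrist_force: [-0.1, -0.4, -0.9]
width: 0.0938
[0.55225402 0.20798123 0.16631283]
[[0.5484 0.187  0.0279]
 [0.5739 0.2332 0.0398]
 [0.5965 0.2738 0.049 ]]
mouth x 0.5939540128442297
```

Card 1 is home: 45 mm stands out of the mouth. Next is the other blue card.

```bash
python3 -m creep '[[[-8,-43,0,0],[-8,-43,0,0],[-8,-43,0,0],[-8,-43,0,0],[-8,-43,0,0],[-8,-43,0,0],[-8,-43,0,0],[-8,-43,0,0]]]'; python3 -m creep '[[[-8,-43,0,0],[-8,-43,0,0],[-8,-43,0,0],[-5,-41,20,0],[0,0,0,0],[0,0,0,0]]]';  python3 - <<'E'
from h import *
s=snapshot("wrist"); cv2.imwrite("pics/w7.png",s["color"][:,:,::-1]); np.savez("pics/w7.npz",**s); print(get_obs()["tool_pos"])
W=cloud(s);H=hsv(s); m=(H[...,0]>95)&(H[...,0]<125)&(H[...,1]>110)&(W[...,2]>.02)&(W[...,2]<.11)
for x in (.62,.63,.64,.65,.66):
    k=m&(abs(W[...,0]-x)<.004); q=W[k]; print(x,k.sum(),np.percentile(q[:,1],[2,98]).round(4) if k.sum() else "")
E
```

```text
time: 17.08
tool_pos: [0.614, -0.137, 0.1601]
ee_rot: [3.14, -0.004, 3.14]
wrist_force: [0.3, 0.8, 0.9]
width: 0.0941
time: 17.82
tool_pos: [0.6428, -0.3052, 0.1408]
ee_rot: [3.139, -0.003, 3.14]
wrist_force: [-0.6, 0.6, 1.8]
width: 0.0939
[ 0.64323518 -0.304859    0.1420912 ]
0.62 270 [-0.3351 -0.2767]
0.63 317 [-0.335  -0.2766]
0.64 287 [-0.3348 -0.2764]
0.65 275 [-0.3346 -0.2763]
0.66 429 [-0.3335 -0.2766]
```

View pics/w7.png

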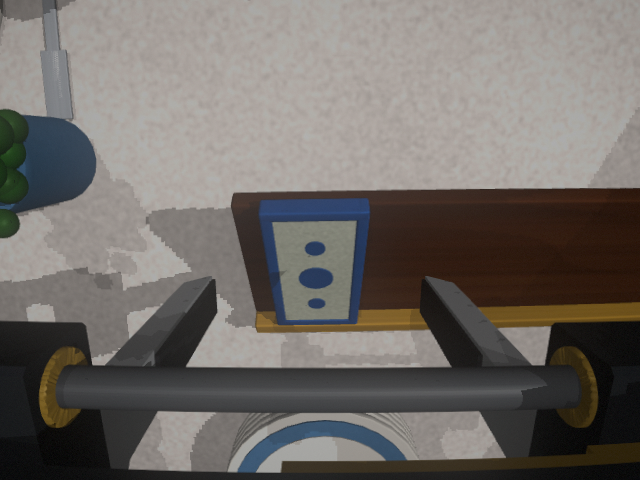

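The second blue card oldL is centred between the fingers at (315,265). The vase is at (60,160), clear of the gripper.

```bash
python3 -m creep '[[[-2,-1,20,0],[0,0,20,0],[0,0,15,0],[0,0,10,0],[0,0,5,0],[0,0,3,0],[0,0,0,0],[0,0,0,0]]]'
```

```text
time: 18.88
tool_pos: [0.6454, -0.3074, 0.0707]
ee_rot: [-3.141, 0.001, 3.14]
wrist_force: [0.3, -0.6, 0.4]
width: 0.0943
```

```bash
python3 -m creep '[[[-1,1,2.5,0],[0,0,0,0],[0,0,0,0]]]'; python3 -m creep '[[[0,0,0,0],[0,0,0,0],[0,0,0,0],[0,0,0,0],[0,0,0,0],[0,0,-5,0],[0,0,-15,0],[0,0,-25,0]]]' 0.4; python3 -m creep '[[[0,0,-35,0],[10,30,-20,0],[15,40,0,0],[20,45,0,0],[20,45,0,0],[20,45,0,0],[20,45,0,0],[20,45,0,0]]]'; python3 -m creep '[[[20,45,0,0],[10,45,0,0],[0,35,0,0],[0,10,0,0],[0,0,0,0]]]'
```

```text
time: 19.25
tool_pos: [0.6464, -0.3063, 0.0678]
ee_rot: [-3.141, 0.001, 3.14]
wrist_force: [0.5, -0.2, 1.0]
width: 0.0941
time: 20.25
tool_pos: [0.6448, -0.3052, 0.1111]
ee_rot: [3.139, -0.005, 3.14]
wrist_force: [-0.1, -0.4, -0.8]
width: 0.0592
time: 21.25
tool_pos: [0.5202, -0.0093, 0.1679]
ee_rot: [3.141, -0.001, 3.14]
wrist_force: [0.5, 0.0, -1.1]
width: 0.0598
time: 21.88
tool_pos: [0.4916, 0.1241, 0.1676]
ee_rot: [-3.141, -0.0, 3.141]
wrist_force: [0.1, 0.1, -1.4]
width: 0.0598
```

```bash
python3 -m creep '[[[-18,-1,30,0],[0,0,30,0],[0,0,30,0],[0,0,20,0],[0,0,6,0],[0,0,5,0],[0,0,5,0],[0,0,5,0]]]';  python3 -m creep '[[[0,0,5,0],[0,0,5,0],[0,0,5,0],[0,0,5,0],[0,0,4,0],[0,0,3,0],[0,0,0,0],[0,0,0,0]]]'
```

```text
time: 22.88
tool_pos: [0.5103, 0.1232, 0.0386]
ee_rot: [3.141, 0.002, 3.14]
wrist_force: [-4.1, -0.6, 6.4]
width: 0.0596
time: 23.88
tool_pos: [0.5099, 0.123, 0.0093]
ee_rot: [3.142, 0.0, 3.14]
wrist_force: [-1.5, 0.3, 0.4]
width: 0.06
```

```bash
python3 -m creep '[[[0,0,0,0],[0,0,0,0],[0,0,0,0],[0,0,-40,0],[0,0,-40,0],[0,0,0,0],[0,0,0,0]]]' 0.8; python3 - <<'E'
from h import *
s=snapshot("wrist"); cv2.imwrite("pics/w8.png",s["color"][:,:,::-1]); np.savez("pics/w8.npz",**s); print(get_obs()["tool_pos"])
W=cloud(s); 
m=(W[...,2]>.004)&(W[...,2]<.03)&(W[...,0]<.592); m[330:]=0
n,l,st,c=cv2.connectedComponentsWithStats(m.astype(np.uint8))
for i in range(1,n):
    if st[i,4]>500: q=W[l==i]; print(st[i],rect(q[:,:2]),np.percentile(q,[1,50,99],axis=0).round(4).tolist())
E
```

```text
time: 24.75
tool_pos: [0.5093, 0.123, 0.0886]
ee_rot: [-3.142, -0.001, 3.14]
wrist_force: [-0.5, -0.3, -0.7]
width: 0.0751
[0.50879367 0.12286148 0.08784953]
[   26    72   198   117 19274] (array([432.7,   4.2]), 121.4, 60.6, 84.0) [[0.4007, -0.0539, 0.0078], [0.4319, 0.0068, 0.0099], [0.4651, 0.0646, 0.0119]]
[  270   173    97   157 14530] (array([511.9, 124.4]), 104.0, 60.2, -0.0) [[0.4607, 0.0951, 0.0081], [0.5079, 0.1242, 0.0098], [0.5623, 0.1535, 0.0117]]
```

```bash
python3 -m creep '[[[10,0,0,0],[9,0,20,0],[0,0,30,0],[0,0,20,0],[0,0,10,0],[0,0,5,0],[0,0,0,0],[0,0,0,0]]]'
```

```text
time: 25.8
tool_pos: [0.4915, 0.1232, 0.0054]
ee_rot: [3.141, 0.002, 3.14]
wrist_force: [-0.3, 0.1, 0.2]
width: 0.0753
```

```bash
python3 -m creep '[[[1,0,2,0],[0,0,0,0],[0,0,0,0]]]'; python3 -m creep '[[[0,0,0,0],[0,0,0,0],[0,0,0,0],[0,0,0,0],[0,0,-10,0],[0,0,-14,0],[0,0,-8,0],[0,0,0,0]]]' 0.4;  python3 - <<'E'
from h import *
s=snapshot("wrist"); np.savez("pics/w9.npz",**s); print(get_obs()["tool_pos"])
W=cloud(s); m=(W[...,2]>.025)&(W[...,2]<.07)&(W[...,0]<.59)&(abs(W[...,1]-.124)<.025)
for x in np.arange(.45,.58,.01):
    k=m&(abs(W[...,0]-x)<.003); print(round(x,2),k.sum(),np.median(W[k][:,2]).round(4) if k.sum() else "",end="; ")
E
```

```text
time: 26.18
tool_pos: [0.4899, 0.1231, 0.0026]
ee_rot: [3.142, 0.0, 3.14]
wrist_force: [-0.2, 0.2, 0.1]
width: 0.0751
time: 27.18
tool_pos: [0.4908, 0.1232, 0.0359]
ee_rot: [3.141, 0.003, 3.14]
wrist_force: [-0.1, -0.5, -0.7]
width: 0.0597
[0.49017278 0.1231399  0.03509618]
0.45 0 ; 0.46 1171 0.0424; 0.47 1536 0.0431; 0.48 1519 0.043; 0.49 1461 0.0432; 0.5 1402 0.043; 0.51 1385 0.0431; 0.52 1185 0.0433; 0.53 0 ; 0.54 0 ; 0.55 1093 0.0432; 0.56 1055 0.0429; 0.57 985 0.043;
```

```bash
python3 -m creep '[[[-8,0,0,0],[-5,0,0,0],[-5,0,0,0],[-5,0,0,0],[-5,0,0,0],[-8,0,0,0],[0,0,0,0]]]'; python3 -m creep '[[[-10,0,0,0],[-10,0,0,0],[-10,0,0,0],[-8,0,0,0],[-5,0,0,0],[0,0,0,0]]]'
```

```text
time: 28.1
tool_pos: [0.5265, 0.123, 0.0345]
ee_rot: [3.142, 0.0, 3.14]
wrist_force: [-0.2, -0.5, -0.8]
width: 0.0595
time: 28.85
tool_pos: [0.5691, 0.123, 0.0344]
ee_rot: [3.142, -0.0, 3.14]
wrist_force: [-1.0, 0.1, -2.0]
width: 0.0595
```

```bash
python3 -m creep '[[[-5,0,0,0],[-3,0,0,0],[-1,0,0,0],[0,0,0,0]]]'; python3 -m creep '[[[-2,0,0,0],[-2,0,0,0],[0,0,0,0]]]'
```

```text
time: 29.35
tool_pos: [0.5778, 0.123, 0.0345]
ee_rot: [3.141, -0.0, 3.14]
wrist_force: [0.5, 0.3, -0.7]
width: 0.0597
time: 29.72
tool_pos: [0.5792, 0.1229, 0.0336]
ee_rot: [-3.141, -0.006, 3.14]
wrist_force: [-6.1, 0.3, -0.1]
width: 0.0594
```

```bash
python3 -m creep '[[[0,0,1.5,0],[0,0,0,0],[0,0,0,0],[0,0,-30,0],[0,0,-50,0],[20,10,-50,0],[0,0,0,0]]]' 0.8;  python3 - <<'E'
from h import *
s=snapshot("wrist"); cv2.imwrite("pics/w10.png",s["color"][:,:,::-1]); np.savez("pics/w10.npz",**s); print(get_obs()["tool_pos"])
W=cloud(s)
for y in (.233,.123):
    m=(W[...,2]>.025)&(W[...,2]<.048)&(W[...,0]<.592)&(W[...,0]>.53)&(abs(W[...,1]-y)<.045); m[335:]=0
    q=W[m]; print(np.percentile(q,[1,50,99],axis=0).round(4).tolist())
E
python3 -m creep '[[[42,-43,0,10],[42,-30,0,10]]]'
```

```text
time: 30.6
tool_pos: [0.5644, 0.134, 0.1697]
ee_rot: [3.14, 0.012, 3.141]
wrist_force: [-0.3, -0.2, -0.0]
width: 0.0752
[0.56328746 0.13345333 0.16627838]
[[0.5483, 0.2037, 0.0309], [0.5689, 0.2324, 0.0398], [0.5915, 0.2631, 0.0418]]
[[0.5493, 0.095, 0.0341], [0.5693, 0.1241, 0.0398], [0.5914, 0.1536, 0.0418]]
time: 30.9
tool_pos: [0.4716, 0.0663, 0.1603]
ee_rot: [-3.139, -0.004, 2.784]
wrist_force: [-0.0, -0.2, 0.1]
width: 0.0751
```

View pics/w10.png

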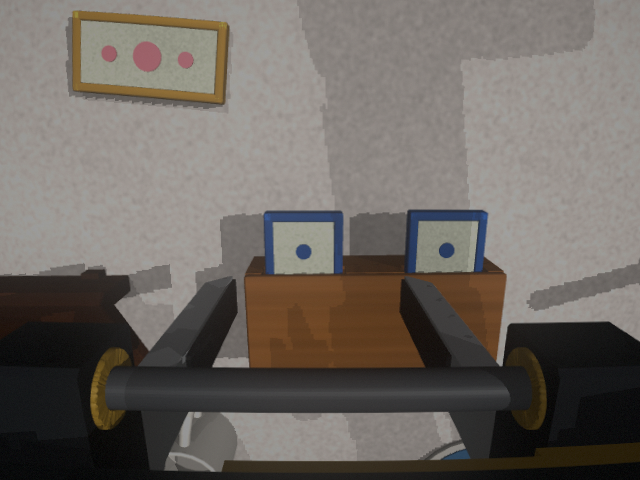

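Both blue cards are home, at (303,240) and (447,240) in the picture. Now to the first brass card, new_b, at (147,57).

```bash
python3 -m creep '[[[0,0,-5,9.5],[0,0,-5,9.5],[0,0,0,9.5],[0,0,0,9.5],[0,0,0,9.5],[0,0,0,9.5],[0,0,0,9.5],[0,0,0,9.5]]]' 1; python3 -m creep '[[[0,0,0,0],[0,0,0,0]]]'
```

```text
time: 31.9
tool_pos: [0.4725, 0.0676, 0.1707]
ee_rot: [-3.138, 0.001, 1.459]
wrist_force: [-0.8, 0.2, 0.0]
width: 0.094
time: 32.15
tool_pos: [0.4728, 0.0677, 0.1718]
ee_rot: [-3.14, 0.0, 1.467]
wrist_force: [-0.1, -0.0, 0.2]
width: 0.0941
```

```bash
python3 -m creep '[[[-33,-17,10,0],[-34,-16.5,20,0],[0,0,0,0],[0,0,0,0]]]'; cat > m.py <<'E'
from h import *
import sys
s=snapshot("wrist"); np.savez("pics/m.npz",**s); o=get_obs(); p=o["tool_pos"]; yaw=o["ee_rot"][2]; print(p.round(4),np.degrees(yaw).round(2))
W=cloud(s); H=hsv(s)
m=(W[...,2]>.004)&(W[...,2]<.03)&(np.linalg.norm(W[...,:2]-p[:2],axis=-1)<.085)&~((H[...,0]>125)&(H[...,0]<160)&(H[...,1]>90))
n,l,st,c=cv2.connectedComponentsWithStats(m.astype(np.uint8))
for i in range(1,n):
    if st[i,4]>800: q=W[l==i]; print(st[i],rect(q[:,:2]),np.percentile(q[:,2],[2,50,98]).round(4))
E
python3 m.py
```

```text
time: 32.65
tool_pos: [0.4333, 0.005, 0.1433]
ee_rot: [3.141, -0.001, 1.465]
wrist_force: [0.3, 0.2, -0.0]
width: 0.0937
[0.4336 0.0053 0.1437] 83.97
[  277   157    81   152 11817] (array([433. ,   4.2]), 119.3, 60.2, 84.1) [0.0082 0.0098 0.0117]
```

Aligned within 1 mm. Down to TCP z≈5 mm and grip.

```bash
python3 -m creep '[[[0,0,40,0],[0,0,40,0],[0,0,30,0],[0,0,18,0],[0,0,8,0],[0,0,2,0],[0,0,0,0],[0,0,0,0]]]'
```

```text
time: 33.7
tool_pos: [0.4336, 0.0048, 0.0059]
ee_rot: [3.14, -0.0, 1.465]
wrist_force: [0.2, 0.9, 0.8]
width: 0.094
```

```bash
python3 -m creep '[[[0,0,1,0],[0,0,0,0],[0,0,0,0],[0,0,0,0],[0,0,0,0],[0,0,-20,0],[0,0,-40,0],[0,0,-50,0]]]' 0.4; python3 -m creep '[[[0,0,-50,-9.6],[0,0,0,-9.6],[0,0,0,-9.6],[0,0,0,-9.6],[0,0,0,-9.6],[0,0,0,-9.6],[0,0,0,-9.6],[0,0,0,-9.6]]]';python3 -m creep '[[[0,0,0,-9.6],[0,0,0,-9.6],[0,0,0,0],[0,0,0,0]]]'
```

```text
time: 34.7
tool_pos: [0.4314, 0.005, 0.1136]
ee_rot: [-3.138, -0.0, 1.464]
wrist_force: [1.4, -0.3, -1.5]
width: 0.0596
time: 35.7
tool_pos: [0.4324, 0.0049, 0.1634]
ee_rot: [-3.141, -0.001, 2.81]
wrist_force: [0.5, 0.2, -1.9]
width: 0.0596
time: 36.2
tool_pos: [0.4326, 0.0048, 0.1637]
ee_rot: [3.141, -0.001, 3.138]
wrist_force: [-0.7, -0.6, -0.8]
width: 0.0599
```

```bash
python3 -m creep '[[[-35,-22,0,0],[-45,-28,0,0],[-45,-28,0,0],[-45,-28,0,0],[-35,-22,0,0],[-12,-9,20,0],[0,0,20,0],[0,0,0,0]]]'; python3 -m creep '[[[0,0,10,0],[0,0,8,0],[0,0,5,0],[0,0,5,0],[0,0,0,0]]]'
```

```text
time: 37.2
tool_pos: [0.6464, -0.131, 0.1198]
ee_rot: [3.139, -0.008, 3.14]
wrist_force: [-0.4, 0.9, -0.9]
width: 0.0594
time: 37.83
tool_pos: [0.6493, -0.1325, 0.0955]
ee_rot: [3.141, -0.001, 3.14]
wrist_force: [0.5, -0.4, -0.5]
width: 0.0595
```

```bash
python3 -m creep '[[[0,0,4,0],[0,0,4,0],[0,0,4,0],[0,0,4,0],[0,0,4,0],[0,0,0,0]]]'; python3 -m creep '[[[0,0,4,0],[0,0,2,0],[0,0,0,0],[0,0,0,0]]]'
```

```text
time: 38.58
tool_pos: [0.6496, -0.1327, 0.0755]
ee_rot: [-3.141, 0.0, 3.14]
wrist_force: [2.3, -0.3, 1.2]
width: 0.0596
time: 39.08
tool_pos: [0.6492, -0.1325, 0.0695]
ee_rot: [3.141, -0.001, 3.14]
wrist_force: [0.5, -0.4, 2.2]
width: 0.0596
```

Pivoting as planned. I'll release with a modest opening, back off upward, and look.

```bash
python3 -m creep '[[[0,0,0,0],[0,0,0,0],[0,0,0,0],[0,0,0,0],[0,0,-20,0],[0,0,-50,0],[0,0,0,0],[0,0,0,0]]]' 0.8; python3 - <<'E'
from h import *
s=snapshot("wrist"); cv2.imwrite("pics/w11.png",s["color"][:,:,::-1]); np.savez("pics/w11.npz",**s)
E
```

```text
time: 40.08
tool_pos: [0.6499, -0.1327, 0.1413]
ee_rot: [-3.141, 0.002, 3.14]
wrist_force: [-0.5, 0.3, -0.1]
width: 0.0748
```

View pics/w11.png

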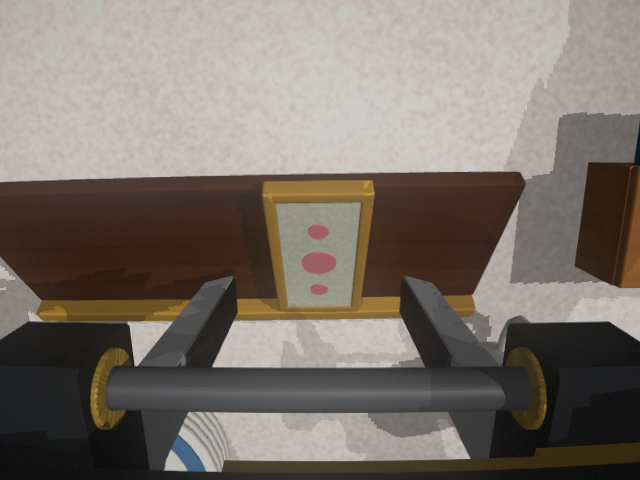

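The first brass card sits flat at (318,250), with its lower edge at the lip. Now the second, new_a.

```bash
python3 -m creep '[[[0,0,-30,0],[48,-30,0,0],[48,-31,0,0],[48,-31,0,0],[48,-31,0,0],[48,-30,0,0],[0,0,0,9.9],[0,0,0,9.9]]]' 1; python3 -m creep '[[[0,0,0,9.9],[0,0,0,9.9],[0,0,0,9.9],[0,0,0,9.9],[0,0,0,9.9],[0,0,0,9.9],[0,0,0,0],[0,0,0,0]]]'; python3 m.py
```

```text
time: 41.12
tool_pos: [0.4077, -0.2852, 0.1684]
ee_rot: [3.14, -0.003, 2.787]
wrist_force: [0.1, 0.7, -0.4]
width: 0.0941
time: 42.12
tool_pos: [0.4089, -0.2849, 0.1691]
ee_rot: [-3.141, -0.001, 1.76]
wrist_force: [0.2, 0.2, -0.4]
width: 0.0942
[ 0.409  -0.2849  0.1694] 100.82
[ 299  188   74  136 9310] (array([ 428.6, -307.7]), 117.3, 60.2, -78.6) [0.0081 0.0098 0.0117]
```

The card has been knocked about 3 cm since the first look. I'll move over it and measure again.

```bash
python3 -m creep '[[[-26,15,20,0.6],[0,0,5,0],[0,0,0,0],[0,0,0,0]]]'; python3 m.py
```

```text
time: 42.68
tool_pos: [0.4287, -0.3076, 0.1457]
ee_rot: [3.141, 0.001, 1.748]
wrist_force: [0.5, -0.2, -0.4]
width: 0.094
[ 0.4288 -0.3077  0.1459] 100.13
[  276   157    81   152 11657] (array([ 428.9, -309.6]), 119.7, 60.1, -78.6) [0.0082 0.0098 0.0116]
```

```bash
python3 -m creep '[[[-1.5,0,40,-1.3],[0,0,40,0],[0,0,30,0],[0,0,20,0],[0,0,8,0],[0,0,2.5,0],[0,0,0,0],[0,0,0,0]]]'
```

```text
time: 43.72
tool_pos: [0.4297, -0.3099, 0.0056]
ee_rot: [3.14, 0.002, 1.77]
wrist_force: [-0.0, -1.1, 0.1]
width: 0.094
```

```bash
python3 -m creep '[[[0,0,0.5,0],[0,0,0,0],[0,0,0,0],[0,0,0,0],[0,0,0,0],[0,0,-20,0],[0,0,-40,0],[0,0,-50,0]]]' 0.4; python3 -m creep '[[[0,0,-50,-9.8],[0,0,0,-9.8],[0,0,0,-9.8],[0,0,0,-9.8],[0,0,0,-9.8],[0,0,0,-9.8],[0,0,0,-9.8],[0,0,0,-9.8]]]';python3 -m creep '[[[0,0,0,0],[0,0,0,0]]]'
```

```text
time: 44.72
tool_pos: [0.4281, -0.3085, 0.1134]
ee_rot: [-3.139, -0.003, 1.77]
wrist_force: [0.6, -0.6, -0.8]
width: 0.0598
time: 45.72
tool_pos: [0.4289, -0.3092, 0.1635]
ee_rot: [3.141, -0.001, -3.139]
wrist_force: [0.0, 0.2, -1.1]
width: 0.0598
time: 45.98
tool_pos: [0.429, -0.3093, 0.1637]
ee_rot: [3.141, -0.0, 3.136]
wrist_force: [-0.1, -0.6, -0.0]
width: 0.0593
```

```bash
python3 -m creep '[[[-35,12,0,0],[-46,16,0,0],[-46,16,0,0],[-46,16,0,0],[-36,13,0,0],[-12,3,20,0],[0,0,20,0],[0,0,0,0]]]'; python3 -m creep '[[[0,0,10,0],[0,0,8,0],[0,0,5,0],[0,0,5,0],[0,0,0,0]]]'
```

```text
time: 46.98
tool_pos: [0.6472, -0.2341, 0.1195]
ee_rot: [3.139, -0.008, 3.137]
wrist_force: [0.4, 0.2, -1.4]
width: 0.0596
time: 47.6
tool_pos: [0.6501, -0.234, 0.0954]
ee_rot: [3.141, -0.001, 3.138]
wrist_force: [0.3, -0.4, -0.7]
width: 0.0595
```

```bash
python3 -m creep '[[[0,0,4,0],[0,0,4,0],[0,0,4,0],[0,0,4,0],[0,0,4,0],[0,0,0,0]]]'; python3 -m creep '[[[0,0,4,0],[0,0,2,0],[0,0,0,0],[0,0,0,0]]]'; python3 -m creep '[[[0,0,0,0],[0,0,0,0],[0,0,0,0],[0,0,0,0],[0,0,-20,0],[0,0,-50,0],[30,0,-50,0],[50,40,-40,0]]]' 0.8;  python3 -m creep '[[[50,0,0,0],[0,0,0,0],[0,0,0,0]]]'; python3 - <<'E'
from h import *
s=snapshot("wrist"); cv2.imwrite("pics/w12.png",s["color"][:,:,::-1]); np.savez("pics/w12.npz",**s)
W=cloud(s)
R0=np.array([[-np.cos(np.radians(36)),0,np.sin(np.radians(36))],[0,-1,0],[np.sin(np.radians(36)),0,np.cos(np.radians(36))]]) # rows: up-slope, y, normal
R0[0]=[-.809,0,.588]; R0[2]=[.588,0,.809]; R0[1]=[0,1,0]
F=(W-np.array([.698,-.182,.0205]))@R0.T*1000
m=(abs(F[...,2]-12)<5)&(F[...,0]>-5)&(F[...,0]<130)&(abs(F[...,1])<175)
n,l,st,c=cv2.connectedComponentsWithStats(m.astype(np.uint8))
for i in range(1,n):
    if st[i,4]>800:
        q=F[l==i]; print(st[i],rect(q[:,:2]/1000),np.percentile(q,[1,50,99],axis=0).round(1).tolist())
        k=q[(abs(q[:,0]-60)<40)]; print(" tilt",np.polyfit(k[:,0],k[:,2],1).round(3),np.polyfit(k[:,1],k[:,2],1).round(3))
E
```

```text
time: 48.35
tool_pos: [0.6504, -0.2343, 0.0755]
ee_rot: [-3.142, 0.0, 3.138]
wrist_force: [2.8, -0.9, 2.5]
width: 0.0593
time: 48.85
tool_pos: [0.65, -0.2341, 0.0694]
ee_rot: [3.141, -0.001, 3.138]
wrist_force: [-0.8, -0.1, 1.7]
width: 0.0596
time: 49.85
tool_pos: [0.5795, -0.2025, 0.2276]
ee_rot: [-3.139, 0.005, 3.136]
wrist_force: [-0.6, 0.5, 0.3]
width: 0.0756
time: 50.22
tool_pos: [0.5297, -0.2009, 0.2246]
ee_rot: [-3.141, 0.003, 3.138]
wrist_force: [0.8, 0.5, -0.3]
width: 0.0753
[ 359  325   65   43 2197] (array([84.2, 45.4]), 78.5, 59.2, -6.2) [[49.3, 20.1, 7.3], [87.6, 41.8, 11.6], [120.6, 74.7, 13.2]]
 tilt [5.0000e-03 1.1223e+01] [-1.2000e-02  1.2155e+01]
[ 239  327   77   41 2879] (array([ 85.1, -51. ]), 70.5, 60.3, -0.5) [[52.8, -80.1, 7.3], [95.6, -50.8, 12.5], [119.7, -21.4, 14.0]]
 tilt [3.000e-03 1.239e+01] [-5.0000e-03  1.2366e+01]
```

View pics/w12.png

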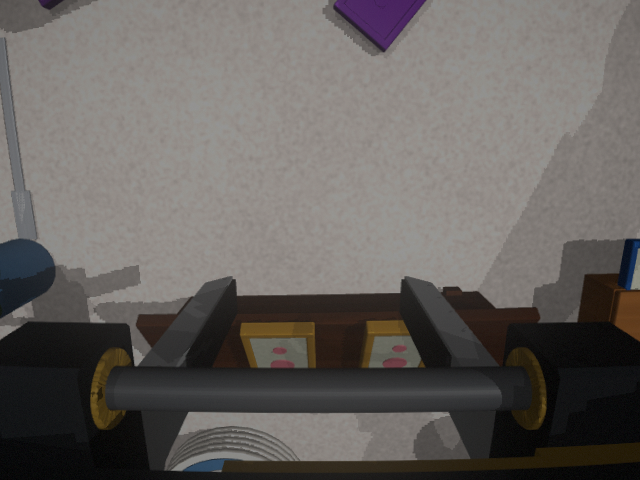

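Both brass cards lie on the stand, at (280,345) and (393,345), but the gripper hides part of them. I'll retreat and check with the fixed cameras.

```bash
python3 -m creep '[[[50,0,-20,0],[50,0,-20,0],[30,0,0,0],[0,0,0,0],[0,0,0,0]]]'; python3 - <<'E'
from h import *
for n in ("scene","wrist"):
    s=snapshot(n); np.savez(f"pics/{n}F.npz",**s)
    W=cloud(s); R0=np.array([[-.809,0,.588],[0,1,0],[.588,0,.809]])
    F=(W-np.array([.698,-.182,.0205 if n=="wrist" else .020]))@R0.T*1000; H=hsv(s)
    m=(abs(F[...,2]-12)<4.5)&(F[...,0]>2)&(F[...,0]<130)&(abs(F[...,1])<175)
    k,l,st,c=cv2.connectedComponentsWithStats(m.astype(np.uint8))
    for i in range(1,k):
        if st[i,4]>400:
            q=F[l==i]; c=q[abs(q[:,0]-60)<45]; A=np.c_[c[:,:2],np.ones(len(c))]
            print(n,st[i],rect(q[:,:2]/1000),np.median(q[:,2]).round(1),"tilt",np.linalg.lstsq(A,c[:,2],rcond=None)[0].round(3))
s=dict(np.load("pics/sceneF.npz")); cv2.imwrite("pics/fin.png",cv2.resize(s["color"][170:430,80:440,::-1],None,fx=2.2,fy=2.2,interpolation=cv2.INTER_CUBIC))
E
```

```text
time: 50.9
tool_pos: [0.4003, -0.2005, 0.2629]
ee_rot: [3.141, 0.0, 3.138]
wrist_force: [0.4, -0.0, -0.3]
width: 0.0751
scene [ 271  276   50   58 1351] (array([60.7, 47.9]), 117.4, 61.1, -1.1) 12.8 tilt [ 2.0000e-03 -4.0000e-03  1.2852e+01]
scene [ 234  305   54   60 1458] (array([ 60.2, -53.5]), 116.3, 61.0, -0.1) 13.7 tilt [ 1.0000e-03 -2.0000e-03  1.3412e+01]
wrist [ 351  431   68   30 1656] (array([62. , 52.7]), 119.2, 64.3, -0.4) 11.5 tilt [-3.0000e-03 -4.0000e-03  1.2044e+01]
wrist [ 253  432   63   29 1614] (array([ 71.7, -50.7]), 99.5, 59.9, -0.6) 12.4 tilt [ 2.0000e-03 -1.0000e-02  1.1921e+01]
```

View pics/fin.png

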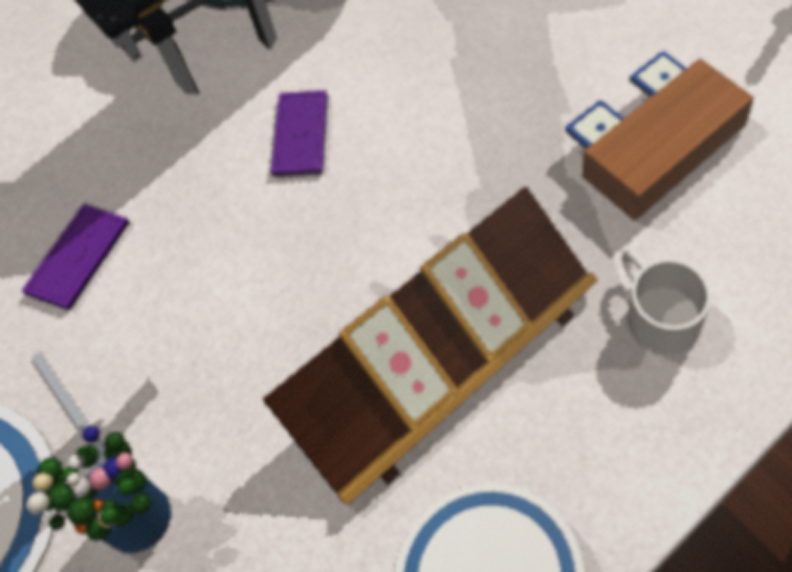

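The final picture shows both brass cards flat on the stand at (400,362) and (478,297), centred at x≈60 mm up the slope with no tilt. Both blue cards are in the case, and the cup and vase are where they were. No brass card is left on the table, so I'm handing it in.

```bash
python3 -c "
from bench import ticket; print(ticket.close_job())"
```

```text
the job is handed in; nothing more can be done
None
```

The job is done and handed in at about 51 s of the 210 s allowed.

- **Blue cards:** I laid each one flat on the table, gripped it again near its end, and slid it into its own slot until it met the stop (5–6 N). Each stands about 45 mm out of the mouth, so both are fully home.
- **Brass cards:** only two were on the table. One had been knocked about 3 cm aside, so I measured it again before picking it up. Both now lie on the stand about 100 mm apart, centre to centre.

**Last checks:**
- **Scene camera:** both brass cards are centred 60–61 mm up the slope (60 expected). They have no measurable tilt and are square to within about 1°.
- **Wrist camera:** it agreed for one card (62 mm), but its final figure for the other, 72 mm, disagreed. It saw only 99.5 mm of that card's 120 mm because the view was cut off, so I went with the scene camera.
- **Bystanders:** the teacup and vase look unmoved in the final picture. The candlestick was outside that crop, but the arm never went near it.
- **Purple cards:** I left the two purple look-alikes alone.

I used 12 of the 14 pictures.

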